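# Clear the block tester, then hold a terminal block home under its lip

### The job

Clear the last reading on the terminal block tester: press its knurled reset plunger right down to the stop and let it come all the way back up. Then take the ivory ceramic terminal block from the mat, set it flat on the tester's nest and push its contact ledge in under the lip until the block is fully home on the hidden spring contacts; press firmly but do not ram the contacts. Finish while still holding it pressed home, because the spring pushes it out again when you let go, and leave the other things on the bench where they are.

Things in the scene. Friction and masses are not known exactly. Their poses are not given: they have to be found in the camera images.
- tester: Terminal block tester, bolted down. Aluminium base plate 160 (x) x 210 (y) x 12 mm; origin at the centre of its underside, x = direction in which the block is pushed in, y left, z up. Nest with black contact housing on the +y half, reset plunger in a knurled aluminium barrel on the -y half, a readout 42 mm high (above the bench) on the base 39 mm beyond the plunger.
- lip (a point): Middle of the nest lip's front edge, taken at nest floor level (15 mm above the bench). Axes as the tester: x = push direction, y along the lip, z up. Floor: flat, 80 mm wide, from x -78 mm in under the lip, clear in front of it. Lip: front edge of a housing 74 mm wide, 20 mm high above the floor. Opening under it 8 mm high, 54 mm wide, narrowing to 46 mm at 8 mm in.
- contact_bar (a joint): Brass spring contact bar, 42 mm wide, its front hidden under the lip; the block's ledge pushes it back along +x. Value in m: 0 = out (front face 8 mm inside the lip edge), 0.006 = at its stop, home. The spring pushes back with 5 N at 0 and 10 N at the stop and drives the block out when it is let go. More than 60 N on the bar damages it.
- block_mid (a point): Centre, half-way up, of the loose ivory ceramic 3-pole terminal block: body 30 (x) x 46 (y) x 35 mm high, 0.10 to 0.17 kg, plain flat ends at y = +-23 mm to grip, ribs and brass screws on top. x points to its contact ledge, z up. Lies flat on the mat. Home: x along lip x, at x = -17, y = 0, z = 17.5 mm from the lip point.
- ledge_tip (a point): Middle of the tip of the block's contact ledge: a tongue with three brass strips, 40 mm wide, 5 mm thick, jutting 16 mm in +x from the foot of the body, level with its underside. The point is 31 mm in +x from the block's centre and 2.5 mm above its underside. The ledge meets the bar at x = 8 mm past the lip edge and is home at 14 mm.
- plunger_top (a point): Top centre of the tester's reset plunger: bright round knurled head 33 mm across, on a 13 mm stem in a knurled aluminium barrel 38 mm across; 78.5 mm above the bench when up. Presses straight down.
- reset_plunger (a joint): Travel of the reset plunger in m: 0 = up, 0.008 = down on its stop. Spring return, 2.4 N when up and 6 N at the stop.
- mat: Dark rubber bench mat 290 (x) x 250 x 3 mm, fixed; origin at the centre of its underside.
- guard_cover: Bystander: orange guarded switch cover 52 x 24 x 25 mm lying loose on the mat; origin at the centre of its underside.
- pitot_switch: Bystander: chrome pitot switch body, upright, 40 mm across, 62 mm high with a side port reaching 36 mm from its axis, loose on the mat; origin at the centre of its underside.
- detent_tester: Bystander: knurled aluminium detent tester, 42 mm foot, 30 mm barrel, 90 mm high, standing loose on the bench; origin at the centre of its underside.
- cap_tray: Bystander: grey tray 70 x 150 x 28 mm of black toggle lever caps, loose on the bench; origin at the centre of its underside.

How it is judged:
By the outcome, as a careful person would: the job done as asked, in the order asked, and still so for the second after the job is handed in, while the arm keeps its last pose, push and grip.
It also fails if it takes over 48 s, if anything falls off the work surface, if the arm or the gripper's body presses on something with over 40 N, if the wrist force passes 120 N, or if a joint passes its speed limit or range.

### The arm

A 6-joint arm with a two-finger parallel gripper is mounted at the origin on the work surface. World frame = base frame: x ahead of the robot, y to its left, z up, the work surface at z = 0. Lengths are in m, angles in rad, forces in N, time in s.
With the tool pointing down it reaches from about 0.35 to 0.775 m from the base axis. Payload 7.3 kg.
Tool frame: the origin (TCP) lies between the finger pads; the fingertips stand ahead of it and the grasp point (between the pads) lies 6 mm ahead of it (robot.tip_extent is the x of the fingertips in the tool frame, in m); x points along the fingers, z is the direction in which the jaws open and shut, and the axes are right-handed (so a half turn about x gives the same grasp; the last joint's range is limited). The gripper opens to 92 mm and grips with 3 to 60 N. Pads are 19 mm wide; open, the fingers measure 130 mm over their backs; the gripper's body (75 mm by 190 mm) begins 47 mm behind the grasp point.
Start: joints at [1.047, 0.342, 1.524, -0, 1.275, -0.146], TCP at [0.194, 0.488, 0.252] pointing down, gripper open.
Joint ranges: [-2.53, 2.53], [-0.77, 2.02], [0.04, 2.7], [-1, 4.14], [0.28, 2.66], [-3.11, 3.11]. Speed limits (rad/s): [2.57, 2.57, 3.14, 3.14, 3.14, 3.14].

### API

Orientations are given as [roll, pitch, yaw] about the fixed x, y, z axes, in that order (R = Rz(yaw) Ry(pitch) Rx(roll)).
In Python, from cell import robot gives the robot as it stands. The module is installed in compiled form; this text tells all that it offers.
- The arm moves only by the shell command python3 -m creep 'ROWS' [FORCE]. ROWS is JSON, a list of rows, each an object with "translation": the shift along the tool's x, y, z in m, a list of three; "twist": the turn, a rotation vector about the tool's x, y, z in rad, a list of three; "hand": the opening in per cent of the stroke, from 0 (shut) to 100 (fully open). A call has 1 to 5 rows; each row is the pose to reach, as a shift and turn from the pose measured when the call began, along the tool's axes at that moment; what a row does not reach only later rows make up. A row lasts 1/10 s, in which the tool goes at most 50 mm and 8.59 degrees, less where a joint would pass 70% of its speed; a pose out of reach is approached as far as the arm can. A call with a gripper value outside its range is refused whole. The fingers move at their own pace and stop on an object; FORCE is the grip in N (left out, the last holds). Time passes only in rows, so rows that repeat a pose let the fingers close. It gives the time, the measured TCP pose, the force and the opening at its end, in the units of the state.
- robot.observe(): the state, without advancing time (a new reading comes with each control period).
- robot.read_camera(name): name is "scene" or "side" or "wrist"; returns the picture (384x512x3 uint8, blue, green, red); there is no depth.
- robot.calibration(name): a dict with "intrinsics" (3x3 intrinsics, pixels), "dist" ([k1, k2, p1, p2, k3] as OpenCV has them; the pictures are not rectified), "cam_to_world" (4x4, takes a point from camera to world coordinates); the wrist camera has in their place "mount" (4x4, takes a point from camera to tool coordinates, whose origin is the TCP and whose axes are the tool frame's). Camera axes: x right, y up, looking along -z (the intrinsics and any distortion apply to the point x, -y, -z); pixel columns grow to the right and rows downward; lengths in m; the calibration is good to about 2 mm. A picture is of the moment at which its call begins: read the wrist's pose just before it. calibration takes no time and is no camera call.
- robot.hand_in(): hands the job in, once; it reports no verdict.
The state is a dict: "time": time; "qpos": joint angles; "qvel": joint speeds; "joint_efforts": joint torques, N m; "tool_pos": TCP position; "tool_rot": TCP orientation; "contact_force": force on the tool from outside, world axes, zero at the start; "torque": the same for the moment, N m; "opening": finger opening in m.
Only numpy, scipy, OpenCV 4.12 (cv2) and the standard library are available. Lean on these libraries where they do the work, as an engineer would, in place of code of your own. Each camera call takes 0.05 s, during which the arm holds its last target. There are 200 camera calls.

## Working session

There is one attempt and no reset: what is moved stays moved. The work goes in short steps, Python scripts to look and compute and a shell command to move; the robot and the scene stay as the last step left them, time stands still between calls to the robot, and variables do not carry over. Pictures are saved under pics/ and viewed, about 8 in all and at most 12, crops included, and the job is handed in when it is done.

```bash
mkdir -p pics; cat > h.py <<'E'
import numpy as np, cv2
from scipy.spatial.transform import Rotation as R
from cell import robot
def T_tool(s):
    T=np.eye(4);T[:3,:3]=R.from_euler('xyz',s['tool_rot']).as_matrix();T[:3,3]=s['tool_pos'];return T
def shot(name,fn=None):
    s=robot.observe();im=robot.read_camera(name);c=robot.calibration(name)
    M=T_tool(s)@np.array(c['mount']) if name=='wrist' else np.array(c['cam_to_world'])
    if fn: cv2.imwrite('pics/'+fn,im); np.savez('pics/'+fn+'.npz',M=M,K=c['intrinsics'],d=c['dist'])
    return im
def load(fn):
    z=np.load('pics/'+fn+'.npz');return z['M'],z['K'],z['d']
def onplane(fn,px,h):
    M,K,d=load(fn);p=cv2.undistortPoints(np.array(px,float).reshape(-1,1,2),np.array(K,float),np.array(d,float)).reshape(-1,2)
    r=np.c_[p[:,0],-p[:,1],-np.ones(len(p))]@M[:3,:3].T
    o=M[:3,3];t=(h-o[2])/r[:,2];return o+r*t[:,None]
def proj(fn,P):
    M,K,d=load(fn);p=(np.array(P,float).reshape(-1,3)-M[:3,3])@M[:3,:3]
    p=p*[1,-1,-1];return cv2.projectPoints(p,np.zeros(3),np.zeros(3),np.array(K,float),np.array(d,float))[0].reshape(-1,2)
def rel(P):
    "world point -> shift in tool axes"
    T=T_tool(robot.observe());return T[:3,:3].T@(np.array(P)-T[:3,3])
E
python3 - <<'E'
from h import *
print(robot.observe(),robot.tip_extent)
a=shot('scene','s1.png');b=shot('side','d1.png')
for n in('s1.png','d1.png'):print(load(n)[0].round(3))
print(T_tool(robot.observe()).round(3), np.array(robot.calibration('wrist')['mount']).round(3))
E
```

```text
{'time': 0.0, 'qpos': array([ 1.04699681e+00,  3.42736114e-01,  1.52501020e+00, -1.67305403e-05,
        1.27539500e+00, -1.45986005e-01]), 'qvel': array([-6.51112746e-04,  3.39556883e-04,  2.44824710e-05, -2.38205420e-03,
       -1.70468941e-03, -3.70287643e-04]), 'joint_efforts': array([ 1.45356520e-03, -4.31243455e+01, -2.44226807e+01,  7.18191988e-02,
        5.57570206e-02, -1.26895316e-04]), 'tool_pos': array([0.19345884, 0.48766277, 0.25104036]), 'tool_rot': array([ 3.00593671,  1.56924758, -2.0842609 ]), 'contact_force': array([-0.04794745,  0.01518196,  0.0578887 ]), 'torque': array([ 0.01625877, -0.03243763,  0.00669173]), 'opening': 0.09186572867645147} 0.025
[[ 0.894 -0.348  0.283  0.787]
 [ 0.449  0.685 -0.574 -0.408]
 [ 0.006  0.64   0.769  0.621]
 [ 0.     0.     0.     1.   ]]
[[ 0.765  0.437 -0.473  0.168]
 [-0.644  0.536 -0.546 -0.481]
 [ 0.015  0.722  0.691  0.687]
 [ 0.     0.     0.     1.   ]]
[[-0.001 -0.929  0.369  0.193]
 [-0.001  0.369  0.929  0.488]
 [-1.     0.    -0.001  0.251]
 [ 0.     0.     0.     1.   ]] [[ 0.     0.27  -0.963 -0.133]
 [-0.001  0.963  0.27   0.071]
 [ 1.     0.001  0.     0.   ]
 [ 0.     0.     0.     1.   ]]
```

View pics/s1.png

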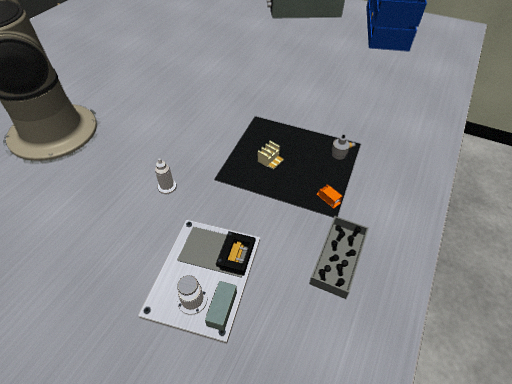

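View pics/d1.png

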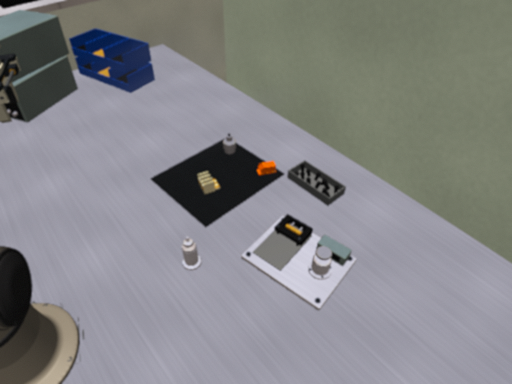

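Scene: the tester is at lower left, with plate corners near (187,221), (260,238), (226,339) and (140,317). The plunger head is at (187,282), the housing at (237,252), and the block at (269,154) on the mat with its ledge toward the lower right (277,162). The side view agrees: block (208,182), housing (294,229), plunger (321,254).

```bash
python3 - <<'E'
from h import *
c=onplane('s1.png',[(187,221),(260,238),(226,339),(140,317)],.012)
d=onplane('d1.png',[(285,215),(355,260),(318,304),(242,257)],.012) # guesses: +x+y,+x-y,-x-y,-x+y
print(c.round(3),c.mean(0)); print(np.linalg.norm(c-np.roll(c,-1,0),axis=1))
print(d.round(3),d.mean(0)); print(np.linalg.norm(d-np.roll(d,-1,0),axis=1))
print('plunger',onplane('s1.png',[(187,282)],.0785),onplane('d1.png',[(322,254)],.0785))
print('block',onplane('s1.png',[(268,150)],.038),onplane('d1.png',[(207,178)],.038))
a=cv2.imread('pics/s1.png')[110:340,130:380];b=cv2.imread('pics/d1.png')[120:310,140:360]
cv2.imwrite('pics/c1.png',cv2.resize(a,None,fx=2.6,fy=2.6,interpolation=2))
E
```

```text
[[ 0.472 -0.089  0.012]
 [ 0.625 -0.058  0.012]
 [ 0.661 -0.257  0.012]
 [ 0.512 -0.291  0.012]] [ 0.56748552 -0.17365574  0.012     ]
[0.15566229 0.20255675 0.15241298 0.20612923]
[[ 0.629 -0.057  0.012]
 [ 0.657 -0.259  0.012]
 [ 0.511 -0.281  0.012]
 [ 0.465 -0.089  0.012]] [ 0.56556406 -0.17156663  0.012     ]
[0.20464311 0.14692967 0.19731835 0.16689725]
plunger [[ 0.57379697 -0.22445331  0.0785    ]] [[ 0.56763387 -0.22719445  0.0785    ]]
block [[0.54166855 0.15258503 0.038     ]] [[0.54143983 0.15769565 0.038     ]]
```

View pics/c1.png

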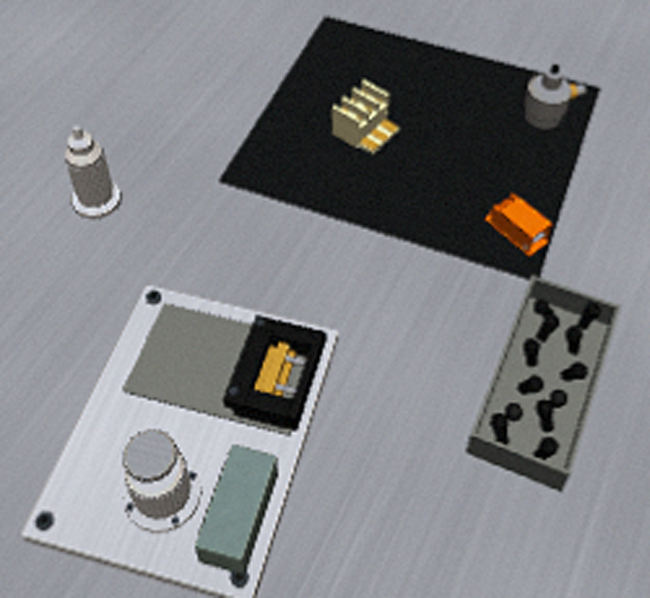

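```bash
python3 -m creep '[{"translation":[0,-0.22,-0.09],"twist":[-0.29,0,0],"hand":0},{"translation":[0,-0.22,-0.09],"twist":[-0.29,0,0],"hand":0},{"translation":[0,-0.22,-0.09],"twist":[-0.29,0,0],"hand":0},{"translation":[0,-0.22,-0.09],"twist":[-0.29,0,0],"hand":0},{"translation":[0,-0.22,-0.09],"twist":[-0.29,0,0],"hand":0}]' 20
python3 - <<'E'
from h import *
print(rel([.54,.155,.25]),T_tool(robot.observe()).round(3))
E
```

```text
time: 0.6
tool_pos: [0.3657, 0.3213, 0.251]
tool_rot: [2.566, 1.569, -2.234]
contact_force: [0.1, 1.2, -0.3]
opening: 0.0565
[ 0.00101918 -0.18817023 -0.15039955] [[-0.001 -0.996  0.087  0.366]
 [-0.001  0.087  0.996  0.321]
 [-1.     0.001 -0.002  0.251]
 [ 0.     0.     0.     1.   ]]
```

```bash
python3 -m creep '[{"translation":[0,-0.188,-0.15],"twist":[-0.28,0,0],"hand":0},{"translation":[0,-0.188,-0.15],"twist":[-0.28,0,0],"hand":0},{"translation":[0,-0.188,-0.15],"twist":[-0.28,0,0],"hand":0},{"translation":[0,-0.188,-0.15],"twist":[-0.28,0,0],"hand":0},{"translation":[0,-0.188,-0.15],"twist":[-0.28,0,0],"hand":0}]'
python3 - <<'E'
from h import *
shot('wrist','w1.png');print(T_tool(robot.observe()).round(3))
E
```

```text
time: 1.1
tool_pos: [0.5389, 0.1557, 0.2507]
tool_rot: [2.048, 1.569, -2.472]
contact_force: [-0.2, 0.7, 0.7]
opening: 0.0165
[[ 0.002 -0.982 -0.187  0.544]
 [-0.005 -0.187  0.982  0.15 ]
 [-1.    -0.001 -0.005  0.25 ]
 [ 0.     0.     0.     1.   ]]
```

View pics/w1.png

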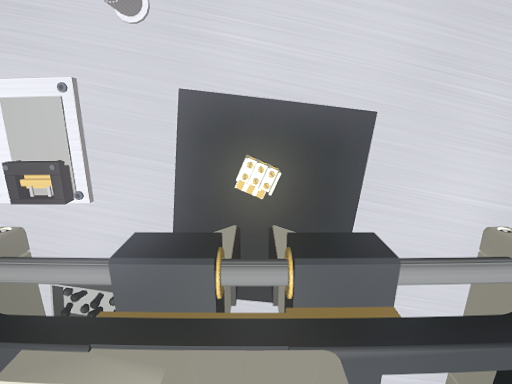

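Wrist view: block at (257,177) with its ledge toward the bottom edge (brass strips near (240,185)–(262,194)), and it is turned relative to the mat. The nest and housing are at the left edge. I'll crop in to read the block corners.

```bash
python3 - <<'E'
from h import *
a=cv2.imread('pics/w1.png')[140:215,215:300]
cv2.imwrite('pics/c2.png',cv2.resize(a,None,fx=8,fy=8,interpolation=2))
E
```

```text
(no output)
```

View pics/c2.png

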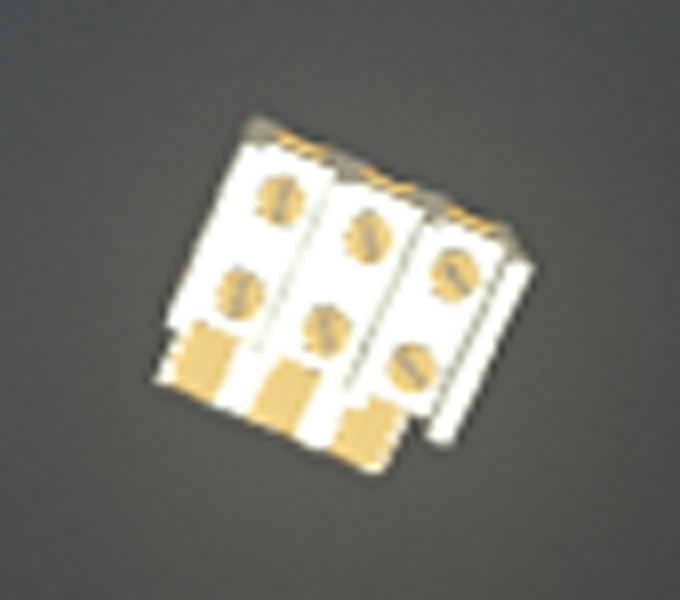

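```bash
python3 - <<'E'
from h import *
f=lambda L:np.array(L)/8.+[215-.44,140-.44]
l=onplane('w1.png',f([(155,380),(378,472)]),.008);v=l[0]-l[1]
print('ledge',l.round(4),np.linalg.norm(v)); y=-v/np.linalg.norm(v)
print('yaw from ledge, as y axis', np.arctan2(y[1],y[0])-np.pi/2)
s=onplane('w1.png',f([(282,198),(455,275),(410,368),(240,293)]),.034);print('screws',s.round(4),s.mean(0))
v=s[1]-s[0]+s[2]-s[3];yaw=np.arctan2(v[1],v[0])-np.pi/2;print('yaw scr',yaw)
x=np.array([np.cos(yaw),np.sin(yaw),0])
print('center from ledge',l.mean(0)-x*.031)
q=onplane('w1.png',[(38,77+0),(74,77)],.012);print(q)
# plunger candidates ; bystanders rough
print('pitot',onplane('s1.png',[(340,155)],.003),'cover',onplane('s1.png',[(330,197)],.01))
print(rel([.571,-.226,.2]),T_tool(robot.observe()).round(3))
E
```

```text
ledge [[0.5653 0.1332 0.008 ]
 [0.5737 0.1723 0.008 ]] 0.039977447136594686
yaw from ledge, as y axis -0.21274739065163883
screws [[0.5274 0.1476 0.034 ]
 [0.5339 0.1755 0.034 ]
 [0.5494 0.1717 0.034 ]
 [0.5428 0.1441 0.034 ]] [0.53837212 0.15970299 0.034     ]
yaw scr -0.23161933845047922
center from ledge [0.53935459 0.15983812 0.008     ]
[[ 0.47390387 -0.12477215  0.012     ]
 [ 0.46633873 -0.08010047  0.012     ]]
pitot [[0.69170371 0.25024553 0.003     ]] cover [[0.71439093 0.10729905 0.01      ]]
[ 0.05214357  0.04386962 -0.37434805] [[ 0.002 -0.982 -0.187  0.544]
 [-0.005 -0.187  0.982  0.15 ]
 [-1.    -0.001 -0.005  0.25 ]
 [ 0.     0.     0.     1.   ]]
```

Block at (0.539, 0.160) with yaw −0.22; the ledge measures 40.0 mm, as it should. Now over to the plunger.

```bash
python3 -m creep '[{"translation":[0,0.022,-0.19],"twist":[0,0,0],"hand":0},{"translation":[0,0.022,-0.19],"twist":[0,0,0],"hand":0},{"translation":[0,0.022,-0.19],"twist":[0,0,0],"hand":0},{"translation":[0,0.022,-0.19],"twist":[0,0,0],"hand":0}]'
python3 -m creep '[{"translation":[0.05,0.022,-0.2],"twist":[0,0,0],"hand":0},{"translation":[0.05,0.022,-0.2],"twist":[0,0,0],"hand":0},{"translation":[0.05,0.022,-0.2],"twist":[0,0,0],"hand":0},{"translation":[0.05,0.022,-0.2],"twist":[0,0,0],"hand":0},{"translation":[0.05,0.022,-0.2],"twist":[0,0,0],"hand":0}]'
python3 - <<'E'
from h import *
shot('wrist');shot('wrist','w2.png');print(T_tool(robot.observe()).round(3),rel([.571,-.226,.0785]))
E
```

```text
time: 1.55
tool_pos: [0.5575, -0.0422, 0.2508]
tool_rot: [-3.067, 1.566, -1.307]
contact_force: [0.7, 0.4, -0.6]
opening: 0.0008
time: 2.05
tool_pos: [0.5722, -0.2477, 0.1993]
tool_rot: [2.596, 1.566, -1.933]
contact_force: [0.6, -0.2, 0.3]
opening: 0.0006
[[-0.001 -0.983 -0.184  0.573]
 [-0.003 -0.184  0.983 -0.244]
 [-1.     0.001 -0.003  0.2  ]
 [ 0.     0.     0.     1.   ]] [ 0.12181326 -0.00187087  0.0186781 ]
```

View pics/w2.png

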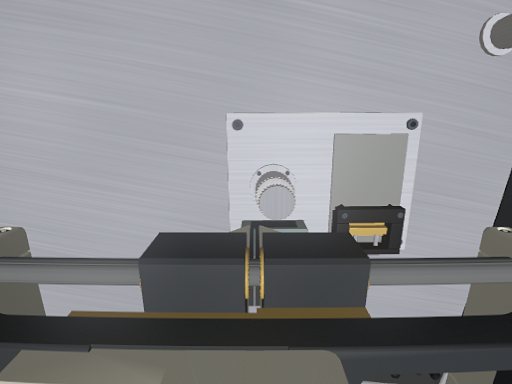

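The plunger head is at (277,202). Plate −x corners are (228,113) and (420,114), the nest floor's back edge runs (334,134)–(408,134), and the housing's front edge is at row ~207.

```bash
python3 - <<'E'
from h import *
P=onplane('w2.png',[(277,202)],.0785)[0];print('plunger',P)
c=onplane('w2.png',[(228,113),(420,114)],.012);v=c[1]-c[0];yaw=np.arctan2(v[1],v[0])-np.pi/2
print(c.round(4),np.linalg.norm(v),yaw)
n=onplane('w2.png',[(334,134),(408,134)],.015);v=n[1]-n[0];print(n.round(4),np.linalg.norm(v),np.arctan2(v[1],v[0])-np.pi/2)
ho=onplane('w2.png',[(336,207),(404,208)],.035);v=ho[1]-ho[0];print('housing',ho.round(4),np.linalg.norm(v),np.arctan2(v[1],v[0])-np.pi/2)
x=np.array([np.cos(yaw),np.sin(yaw),0]);print('lip from floor edge',n.mean(0)+.078*x)
print('rel',rel(P)-[.025,0,0])
g=cv2.imread('pics/w2.png');cv2.imwrite('pics/c3.png',cv2.resize(g[105:265,220:425],None,fx=3.8,fy=3.7,interpolation=2))
E
```

```text
plunger [ 0.5741467  -0.22610483  0.0785    ]
[[ 0.5065 -0.2878  0.012 ]
 [ 0.4692 -0.0871  0.012 ]] 0.20412397313059258 0.18381345452805542
[[ 0.5071 -0.1734  0.015 ]
 [ 0.492  -0.095   0.015 ]] 0.07986458332731017 0.19053686689587934
housing [[ 0.5804 -0.1575  0.035 ]
 [ 0.5681 -0.0849  0.035 ]] 0.0736366585904807 0.16753608077195214
lip from floor edge [ 0.57621945 -0.11991782  0.015     ]
rel [ 0.09681093 -0.0049443   0.01799489]
```

View pics/c3.png

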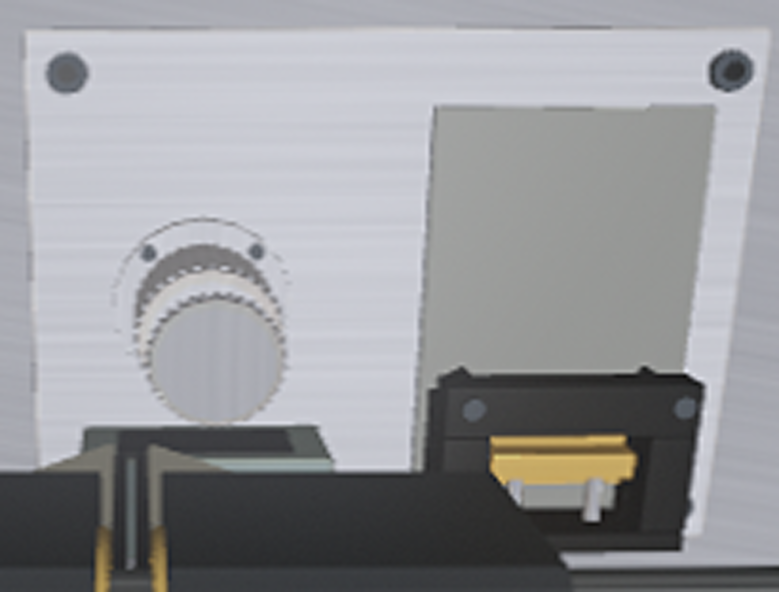

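The crop confirms the plunger centre at (277,202). The lip is about (0.5755, −0.1205), from two estimates 2 mm apart, with yaw 0.185. I'll descend on the plunger.

```bash
python3 -m creep '[{"translation":[0.03,-0.005,0.018],"twist":[0,0,0],"hand":0},{"translation":[0.07,-0.005,0.018],"twist":[0,0,0],"hand":0},{"translation":[0.09,-0.005,0.018],"twist":[0,0,0],"hand":0},{"translation":[0.09,-0.005,0.018],"twist":[0,0,0],"hand":0},{"translation":[0.09,-0.005,0.018],"twist":[0,0,0],"hand":0}]'
python3 -c "
from h import *
print(rel([.5741,-.2261,.0785]),robot.observe()['contact_force'])"
```

```text
time: 2.65
tool_pos: [0.5749, -0.2247, 0.1114]
tool_rot: [2.936, 1.567, -1.589]
contact_force: [-0.3, -0.3, 0.7]
opening: 0.0004
[ 0.03287375  0.00100059 -0.00112189] [-0.30988946 -0.2601022   0.72284326]
```

```bash
python3 -m creep '[{"translation":[0.006,0.001,-0.001],"twist":[0,0,0],"hand":0},{"translation":[0.01,0.001,-0.001],"twist":[0,0,0],"hand":0},{"translation":[0.013,0.001,-0.001],"twist":[0,0,0],"hand":0},{"translation":[0.014,0.001,-0.001],"twist":[0,0,0],"hand":0},{"translation":[0.014,0.001,-0.001],"twist":[0,0,0],"hand":0}]'
python3 -m creep '[{"translation":[0.002,0,0],"twist":[0,0,0],"hand":0},{"translation":[0.003,0,0],"twist":[0,0,0],"hand":0},{"translation":[0.003,0,0],"twist":[0,0,0],"hand":0}]'
```

```text
time: 3.15
tool_pos: [0.5748, -0.226, 0.0981]
tool_rot: [-2.846, 1.566, -1.088]
contact_force: [2.9, 1.5, 4.2]
opening: 0.0008
time: 3.45
tool_pos: [0.5749, -0.226, 0.0956]
tool_rot: [-2.792, 1.566, -1.034]
contact_force: [0.6, 1.2, 7.4]
opening: 0.0005
```

```bash
python3 -m creep '[{"translation":[0.002,0,0],"twist":[0,0,0],"hand":0},{"translation":[0.003,0,0],"twist":[0,0,0],"hand":0},{"translation":[0.003,0,0],"twist":[0,0,0],"hand":0}]'
```

```text
time: 3.75
tool_pos: [0.575, -0.226, 0.0953]
tool_rot: [-2.685, 1.565, -0.928]
contact_force: [-6.9, 4.2, 21.2]
opening: 0.0003
```

It's hard on the stop: 21 N with only 0.3 mm of extra movement. Releasing and heading for the block.

```bash
python3 -m creep '[{"translation":[-0.01,0,0],"twist":[0,0,0],"hand":0},{"translation":[-0.03,0,0],"twist":[0,0,0],"hand":0},{"translation":[-0.07,0,0],"twist":[0,0,0],"hand":0},{"translation":[-0.105,0,0],"twist":[0,0,0],"hand":0},{"translation":[-0.105,0,0],"twist":[0,0,0],"hand":0}]'
python3 - <<'E'
from h import *
shot('wrist','w3.png');T=T_tool(robot.observe());print(T.round(3))
# head circle now vs expected up / down
for h in(.0785,.0705):print(h,proj('w3.png',[.5741,-.2261,h]))
g=cv2.cvtColor(cv2.imread('pics/w3.png'),6)
u=proj('w3.png',[.5741,-.2261,.0785])[0].astype(int);r=g[u[1]-40:u[1]+40,u[0]-40:u[0]+40]
print(cv2.HoughCircles(cv2.GaussianBlur(r,(3,3),0),cv2.HOUGH_GRADIENT,1,10,param1=80,param2=14,minRadius=13,maxRadius=28)[0][:3]+[u[0]-40,u[1]-40,0])
a=-.222;y=np.array([-np.sin(a),np.cos(a),0]);t=R.from_matrix(T[:3,:3]).inv()
print(rel([.539,.160,.2]), 'turn', np.arctan2(y[1],y[0])-np.arctan2(T[1,2],T[0,2]))
E
```

```text
time: 4.25
tool_pos: [0.5762, -0.2268, 0.2052]
tool_rot: [-2.482, 1.557, -0.724]
contact_force: [1.1, 0.2, 0.1]
opening: 0.0005
[[ 0.007 -0.983 -0.186  0.575]
 [-0.007 -0.186  0.983 -0.226]
 [-1.    -0.005 -0.008  0.202]
 [ 0.     0.     0.     1.   ]]
0.0785 [[257.27135093 191.11280909]]
0.0705 [[257.27292168 188.86649707]]
[[256.5 191.5  18.5]
 [258.5 181.5  20.5]]
[-0.00065166 -0.03624385  0.38622049] turn -0.40879538829198103
```

The plunger is back up: the head circle is at row 191.5, and I expected 191.1 for up and 188.9 for down. Moving over the block with the jaws open.

```bash
python3 -m creep '[{"translation":[0,-0.018,0.19],"twist":[0.2,0,0],"hand":90},{"translation":[0,-0.018,0.19],"twist":[0.2,0,0],"hand":90},{"translation":[0,-0.018,0.19],"twist":[0.2,0,0],"hand":90},{"translation":[0,-0.018,0.19],"twist":[0.2,0,0],"hand":90}]' 25
python3 -c "
from h import *
T=T_tool(robot.observe());print(rel([.539,.160,.12]),T.round(3),np.arctan2(np.cos(.222),np.sin(.222))-np.arctan2(T[1,2],T[0,2]))"
```

```text
time: 4.7
tool_pos: [0.5557, -0.0339, 0.1988]
tool_rot: [-2.762, 1.564, -1.204]
contact_force: [1.2, -1.1, -0.6]
opening: 0.0279
[0.07756832 0.01945567 0.19418125] [[ 0.002 -1.     0.013  0.556]
 [-0.006  0.013  1.    -0.034]
 [-1.    -0.002 -0.006  0.199]
 [ 0.     0.     0.     1.   ]] -0.2089849765613352
```

```bash
python3 -m creep '[{"translation":[0,0.0195,0.194],"twist":[0.21,0.005,0],"hand":90},{"translation":[0,0.0195,0.194],"twist":[0.21,0.005,0],"hand":90},{"translation":[0.04,0.0195,0.194],"twist":[0.21,0.005,0],"hand":90},{"translation":[0.07,0.0195,0.194],"twist":[0.21,0.005,0],"hand":90},{"translation":[0.07,0.0195,0.194],"twist":[0.21,0.005,0],"hand":90}]'
python3 - <<'E'
from h import *
shot('wrist');shot('wrist','w4.png')
T=T_tool(robot.observe());print(rel([.539,.160,.036]),T.round(3),robot.observe()['opening'],np.arctan2(np.cos(.222),np.sin(.222))-np.arctan2(T[1,2],T[0,2]))
E
```

```text
time: 5.2
tool_pos: [0.5359, 0.1622, 0.1235]
tool_rot: [2.988, 1.558, -1.945]
contact_force: [-0.0, -0.8, 0.3]
opening: 0.0677
[ 0.08695667 -0.004229    0.00041003] [[-0.008 -0.976  0.218  0.535]
 [-0.013  0.218  0.976  0.162]
 [-1.     0.005 -0.014  0.123]
 [ 0.     0.     0.     1.   ]] 0.07592179321728944 -0.002505442420413617
```

View pics/w4.png

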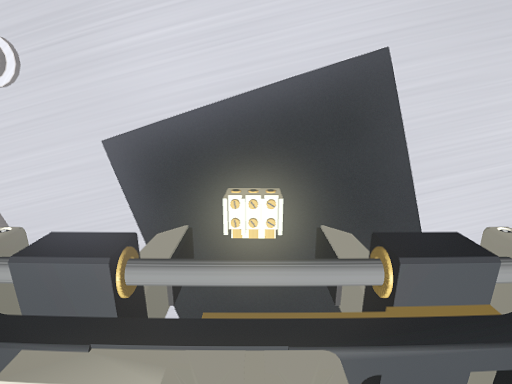

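The block is square to the jaws and centred between them (screws at columns 235–271, jaw middle about 255). Descending.

```bash
python3 -c "
from h import *
print(onplane('w4.png',[(235,203.5),(271,203.5),(271,223),(235,223)],.034).mean(0))"
python3 -m creep '[{"translation":[0.03,-0.004,0.001],"twist":[0,-0.014,-0.005],"hand":90},{"translation":[0.06,-0.004,0.001],"twist":[0,-0.014,-0.005],"hand":90},{"translation":[0.08,-0.004,0.001],"twist":[0,-0.014,-0.005],"hand":90},{"translation":[0.087,-0.004,0.001],"twist":[0,-0.014,-0.005],"hand":90},{"translation":[0.087,-0.004,0.001],"twist":[0,-0.014,-0.005],"hand":90}]'
python3 -c "
from h import *
T=T_tool(robot.observe());print(rel([.539,.160,.036]),T.round(3))"
```

```text
[0.53824928 0.16067075 0.034     ]
time: 5.8
tool_pos: [0.5385, 0.1596, 0.0352]
tool_rot: [2.124, 1.569, -2.809]
contact_force: [-0.1, 0.0, -0.6]
opening: 0.0829
[-0.00079416 -0.00038296  0.00047982] [[-0.002 -0.976  0.219  0.539]
 [-0.001  0.219  0.976  0.16 ]
 [-1.     0.002 -0.001  0.035]
 [ 0.     0.     0.     1.   ]]
```

```bash
python3 -m creep '[{"translation":[0,0,0],"twist":[0,0,0],"hand":45},{"translation":[0,0,0],"twist":[0,0,0],"hand":45},{"translation":[0,0,0],"twist":[0,0,0],"hand":30},{"translation":[0,0,0],"twist":[0,0,0],"hand":30},{"translation":[0,0,0],"twist":[0,0,0],"hand":30}]' 40
python3 -m creep '[{"translation":[0,0,0],"twist":[0,0,0],"hand":30},{"translation":[0,0,0],"twist":[0,0,0],"hand":30},{"translation":[0,0,0],"twist":[0,0,0],"hand":30}]' 40
```

```text
time: 6.3
tool_pos: [0.5387, 0.1597, 0.0356]
tool_rot: [2.22, 1.57, -2.713]
contact_force: [-0.6, -0.0, 0.2]
opening: 0.0473
time: 6.6
tool_pos: [0.5386, 0.1597, 0.0356]
tool_rot: [2.169, 1.569, -2.763]
contact_force: [-0.4, 0.5, 1.5]
opening: 0.0459
```

Gripped at 45.9 mm (the block is 46 mm wide). Lifting and carrying it over.

```bash
python3 -m creep '[{"translation":[-0.03,0,0],"twist":[0,0,0],"hand":30},{"translation":[-0.07,0,0],"twist":[0,0,0],"hand":30},{"translation":[-0.1,0,-0.03],"twist":[-0.1,0,0],"hand":30},{"translation":[-0.11,0,-0.07],"twist":[-0.2,0,0],"hand":30},{"translation":[-0.11,0,-0.11],"twist":[-0.3,0,0],"hand":30}]' 40
python3 -c "
from h import *
T=T_tool(robot.observe());print(rel([.5313,-.1288,.13]),T.round(3),np.pi/2+.185-np.arctan2(T[1,2],T[0,2]))"
```

```text
time: 7.1
tool_pos: [0.5154, 0.0516, 0.1477]
tool_rot: [-1.953, 1.568, -0.296]
contact_force: [0.6, 0.0, -1.3]
opening: 0.0456
[ 0.01792326 -0.00040839 -0.1811058 ] [[ 0.003 -0.996 -0.085  0.515]
 [-0.001 -0.085  0.996  0.052]
 [-1.    -0.003 -0.001  0.148]
 [ 0.     0.     0.     1.   ]] 0.0994329789132764
```

```bash
python3 -m creep '[{"translation":[0,0,-0.04],"twist":[-0.05,0,0],"hand":30},{"translation":[0,0,-0.08],"twist":[-0.1,0,0],"hand":30},{"translation":[0,0,-0.12],"twist":[-0.1,0,0],"hand":30},{"translation":[0,0,-0.16],"twist":[-0.1,0,0],"hand":30},{"translation":[0,0,-0.181],"twist":[-0.1,0,0],"hand":30}]' 40
python3 - <<'E'
from h import *
shot('wrist');shot('wrist')
T=T_tool(robot.observe());print(rel([.5313,-.1288,.055]),T.round(3),np.pi/2+.185-np.arctan2(T[1,2],T[0,2]))
E
```

```text
time: 7.6
tool_pos: [0.5308, -0.1317, 0.1478]
tool_rot: [-2.231, 1.567, -0.477]
contact_force: [0.8, 0.3, -1.0]
opening: 0.0458
[ 0.09271081 -0.00065925  0.00282094] [[ 0.003 -0.983 -0.181  0.531]
 [-0.002 -0.181  0.983 -0.132]
 [-1.    -0.003 -0.002  0.148]
 [ 0.     0.     0.     1.   ]] 0.0030646720887816947
```

```bash
python3 -m creep '[{"translation":[0.04,-0.001,0.003],"twist":[0,0,0],"hand":30},{"translation":[0.08,-0.001,0.003],"twist":[0,0,0],"hand":30},{"translation":[0.092,-0.001,0.003],"twist":[0,0,0],"hand":30},{"translation":[0.092,-0.001,0.003],"twist":[0,0,0],"hand":30}]' 40
python3 - <<'E'
from h import *
shot('wrist');w=shot('wrist','w5.png');s=shot('scene','s5.png');d=shot('side','d5.png')
print(T_tool(robot.observe()).round(4),robot.observe()['contact_force'])
def c(n,P,r,k):
    u=proj(n,P)[0].astype(int);im=cv2.imread('pics/'+n);x0=max(u[0]-r,0);y0=max(u[1]-r,0);print(n,x0,y0)
    return cv2.resize(im[y0:y0+2*r,x0:x0+2*r],(k,k),interpolation=cv2.INTER_CUBIC)
L=[.5755,-.1205,.03]
cv2.imwrite('pics/c5.png',np.hstack([c('w5.png',L,70,390),c('s5.png',L,40,390)]))
E
```

```text
time: 8.1
tool_pos: [0.5304, -0.1273, 0.0542]
tool_rot: [1.213, 1.57, 2.966]
contact_force: [0.3, -0.8, -1.2]
opening: 0.0457
[[ 0.0064 -0.9834 -0.1813  0.5329]
 [-0.0028 -0.1814  0.9834 -0.1287]
 [-1.     -0.0058 -0.004   0.0576]
 [ 0.      0.      0.      1.    ]] [-0.12551081 -0.01157312 -0.69450322]
w5.png 183 234
s5.png 182 208
```

View pics/c5.png

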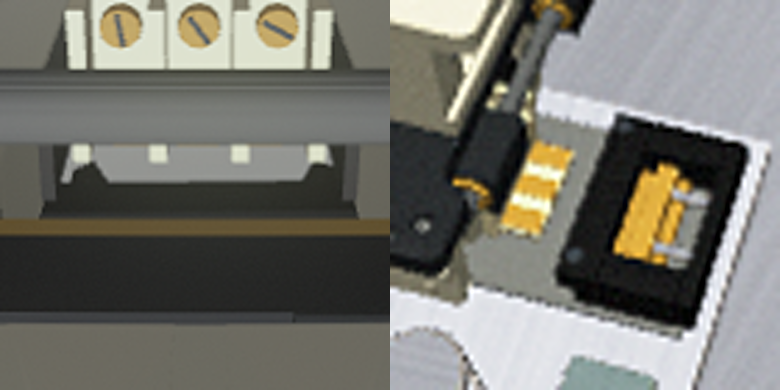

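In the scene crop the ledge tip runs (572,148)–(538,235), facing the housing's front edge (617,118)–(560,278). The two should be nearly parallel and centred; I'll put numbers on that.

```bash
python3 - <<'E'
from h import *
f=lambda L:(np.array(L,float)-[390,0])*80/390+[182,208]-.4
l=onplane('s5.png',f([(572,148),(538,235)]),.030);h=onplane('s5.png',f([(617,118),(560,278)]),.035)
for n,p in(('ledge',l),('hous',h)):
    v=p[0]-p[1];print(n,p.mean(0).round(4),np.linalg.norm(v),np.arctan2(v[1],v[0])-np.pi/2)
a=.185;x=np.array([np.cos(a),np.sin(a),0]);y=np.array([-np.sin(a),np.cos(a),0])
e=l.mean(0)-h.mean(0);print('tip rel lip x,y',e@x,e@y)
T=T_tool(robot.observe());t=T[:3,3]+.031*x;print('kinematic tip',t, (t-[.5755,-.1205,0])@x,(t-[.5755,-.1205,0])@y)
E
```

```text
ledge [ 0.5628 -0.1236  0.03  ] 0.040362532986110325 0.20468455783210282
hous [ 0.5775 -0.1218  0.035 ] 0.0729734555033504 0.22032103268437808
tip rel lip x,y -0.014742561235963118 0.0009535133884595268
kinematic tip [ 0.563332   -0.12302276  0.05759813] -0.012424418897084918 -0.00024145125546992736
```

```bash
python3 -m creep '[{"translation":[0.004,0,0],"twist":[0,-0.003,0.007],"hand":30},{"translation":[0.008,0,0],"twist":[0,-0.003,0.007],"hand":30},{"translation":[0.009,0,0],"twist":[0,-0.003,0.007],"hand":30},{"translation":[0.009,0,0],"twist":[0,-0.003,0.007],"hand":30}]' 40
python3 -c "
from h import *
print(T_tool(robot.observe()).round(4))"
```

```text
time: 8.7
tool_pos: [0.5327, -0.1287, 0.0484]
tool_rot: [1.973, 1.569, -2.557]
contact_force: [-0.4, 0.6, -1.8]
opening: 0.0458
[[-1.500e-03 -9.834e-01 -1.813e-01  5.327e-01]
 [-1.000e-03 -1.813e-01  9.834e-01 -1.287e-01]
 [-1.000e+00  1.600e-03 -7.000e-04  4.840e-02]
 [ 0.000e+00  0.000e+00  0.000e+00  1.000e+00]]
```

```bash
python3 -m creep '[{"translation":[0.0005,0,0],"twist":[0,0,0],"hand":30},{"translation":[0.001,0,0],"twist":[0,0,0],"hand":30},{"translation":[0.0015,0,0],"twist":[0,0,0],"hand":30},{"translation":[0.0015,0,0],"twist":[0,0,0],"hand":30}]' 40
```

```text
time: 9.1
tool_pos: [0.5327, -0.1287, 0.0476]
tool_rot: [2.106, 1.569, -2.424]
contact_force: [-2.7, 1.2, 5.5]
opening: 0.046
```

The block is on the floor (5.5 N at the height I predicted). Sliding in.

```bash
python3 -m creep '[{"translation":[0,-0.005,0],"twist":[0,0,0],"hand":30},{"translation":[0,-0.01,0],"twist":[0,0,0],"hand":30},{"translation":[0,-0.014,0],"twist":[0,0,0],"hand":30},{"translation":[0,-0.017,0],"twist":[0,0,0],"hand":30},{"translation":[0,-0.018,0],"twist":[0,0,0],"hand":30}]' 40
python3 -m creep '[{"translation":[0,-0.001,0],"twist":[0,0,0],"hand":30},{"translation":[0,-0.002,0],"twist":[0,0,0],"hand":30},{"translation":[0,-0.003,0],"twist":[0,0,0],"hand":30}]' 40
```

```text
time: 9.6
tool_pos: [0.5506, -0.1254, 0.0476]
tool_rot: [2.078, 1.569, -2.452]
contact_force: [-3.4, -0.1, 3.4]
opening: 0.0457
time: 9.9
tool_pos: [0.5523, -0.1251, 0.0477]
tool_rot: [1.668, 1.566, -2.861]
contact_force: [-9.6, -3.0, 9.1]
opening: 0.0454
```

```bash
python3 -m creep '[{"translation":[0,-0.001,0],"twist":[0,0,0],"hand":30},{"translation":[0,-0.002,0],"twist":[0,0,0],"hand":30},{"translation":[0,-0.003,0],"twist":[0,0,0],"hand":30}]' 40
python3 -m creep '[{"translation":[0,-0.001,0],"twist":[0,0,0],"hand":30},{"translation":[0,-0.002,0],"twist":[0,0,0],"hand":30},{"translation":[0,-0.003,0],"twist":[0,0,0],"hand":30}]' 40
python3 -c "
from h import *
print(T_tool(robot.observe()).round(4))"
```

```text
time: 10.2
tool_pos: [0.5532, -0.1249, 0.0477]
tool_rot: [1.539, 1.561, -2.99]
contact_force: [-11.4, -3.2, 10.2]
opening: 0.0458
time: 10.5
tool_pos: [0.5541, -0.1248, 0.0479]
tool_rot: [1.503, 1.557, -3.025]
contact_force: [-10.5, -3.2, 10.4]
opening: 0.0457
[[-1.380e-02 -9.830e-01 -1.829e-01  5.541e-01]
 [-1.600e-03 -1.828e-01  9.831e-01 -1.248e-01]
 [-9.999e-01  1.390e-02  9.000e-04  4.790e-02]
 [ 0.000e+00  0.000e+00  0.000e+00  1.000e+00]]
```

```bash
python3 -m creep '[{"translation":[0,-0.003,0],"twist":[0,0,-0.01],"hand":30},{"translation":[0,-0.004,0],"twist":[0,0,-0.02],"hand":30},{"translation":[0,-0.005,0],"twist":[0,0,-0.025],"hand":30},{"translation":[0,-0.005,0],"twist":[0,0,-0.025],"hand":30}]' 45
python3 -c "
from h import *
print(T_tool(robot.observe()).round(4))"
```

```text
time: 10.9
tool_pos: [0.5556, -0.1245, 0.0476]
tool_rot: [-1.057, 1.566, 0.699]
contact_force: [-13.5, -5.3, 10.8]
opening: 0.0458
[[ 0.0034 -0.983  -0.1834  0.5556]
 [ 0.0029 -0.1834  0.983  -0.1245]
 [-1.     -0.0039  0.0022  0.0476]
 [ 0.      0.      0.      1.    ]]
```

```bash
python3 -m creep '[{"translation":[-0.0005,-0.003,0],"twist":[0,0,-0.005],"hand":30},{"translation":[-0.0005,-0.005,0],"twist":[0,0,-0.01],"hand":30},{"translation":[-0.0005,-0.006,0],"twist":[0,0,-0.01],"hand":30},{"translation":[-0.0005,-0.006,0],"twist":[0,0,-0.01],"hand":30}]' 45
python3 -c "
from h import *
print(T_tool(robot.observe()).round(4))"
python3 -m creep '[{"translation":[-0.0005,-0.003,0],"twist":[0,0,-0.005],"hand":30},{"translation":[-0.0005,-0.005,0],"twist":[0,0,-0.01],"hand":30},{"translation":[-0.0005,-0.006,0],"twist":[0,0,-0.01],"hand":30},{"translation":[-0.0005,-0.006,0],"twist":[0,0,-0.01],"hand":30}]' 45
python3 -c "
from h import *
print(T_tool(robot.observe()).round(4))"
```

```text
time: 11.3
tool_pos: [0.5576, -0.1242, 0.0476]
tool_rot: [-0.921, 1.565, 0.835]
contact_force: [-15.5, -6.0, 9.2]
opening: 0.0456
[[ 0.0042 -0.9829 -0.1841  0.5576]
 [ 0.0046 -0.184   0.9829 -0.1242]
 [-1.     -0.0049  0.0038  0.0476]
 [ 0.      0.      0.      1.    ]]
time: 11.7
tool_pos: [0.5582, -0.1241, 0.0476]
tool_rot: [-0.485, 1.564, 1.272]
contact_force: [-21.0, -8.5, 13.6]
opening: 0.0458
[[ 0.0019 -0.9827 -0.185   0.5582]
 [ 0.0063 -0.185   0.9827 -0.1241]
 [-1.     -0.003   0.0058  0.0476]
 [ 0.      0.      0.      1.    ]]
```

Force rose from 16 to 23 N over 0.6 mm, which suggests the stop. One more small push, then a look.

```bash
python3 -m creep '[{"translation":[-0.001,-0.004,0],"twist":[0,0,-0.005],"hand":30},{"translation":[-0.001,-0.006,0],"twist":[0,0,-0.005],"hand":30},{"translation":[-0.001,-0.006,0],"twist":[0,0,-0.005],"hand":30}]' 50
python3 - <<'E'
from h import *
print(T_tool(robot.observe()).round(4))
s=shot('scene','s6.png');w=shot('wrist','w6.png');d=shot('side','d6.png')
def c(im,x,y,r,k=390): return cv2.resize(im[y:y+r,x:x+r],(k,k),interpolation=cv2.INTER_CUBIC)
cv2.imwrite('pics/c6.png',np.hstack([c(w,183,200,140),c(s,182,208,80)]))
st=robot.observe();print(st['tool_pos'],st['contact_force'],st['opening'])
u=proj('w6.png',[[.5582,-.1241,.05]]);print(u)
E
```

```text
time: 12.0
tool_pos: [0.5585, -0.1241, 0.0478]
tool_rot: [0.537, 1.561, 2.295]
contact_force: [-21.8, -8.9, 11.6]
opening: 0.0456
[[-0.0062 -0.9826 -0.1858  0.5585]
 [ 0.007  -0.1858  0.9826 -0.1241]
 [-1.      0.0048  0.008   0.0478]
 [ 0.      0.      0.      1.    ]]
[ 0.5584429  -0.12410881  0.04778881] [-21.15335982  -8.98261573  11.15696914] 0.045834364151437504
[[255.1940348  262.97173318]]
```

View pics/c6.png

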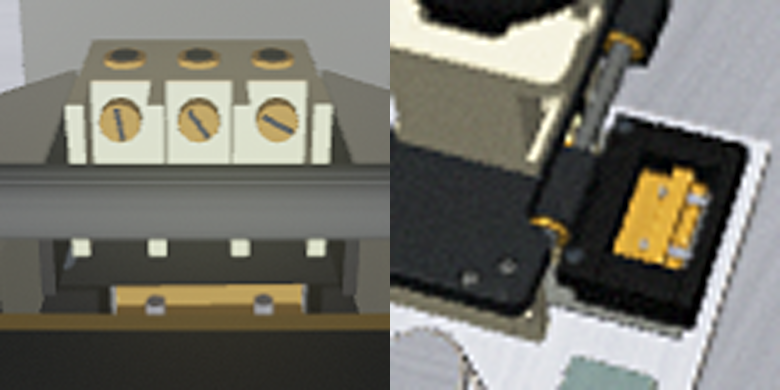

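The wrist crop still shows the block square between the jaws with the ledge under the lip. The scene crop shows the brass bar moved back in its window. I'll measure that shift against 6 mm.

```bash
python3 - <<'E'
from h import *
x=np.array([np.cos(.187),np.sin(.187),0]);L=np.array([.575,-.1205,.028])+.02*x
for a,b,lab in(('s5.png','s6.png','scene'),('d1.png','d6.png','side'),('s1.png','s5.png','null')):
    print(lab,'6mm =',(proj(b,[L+.006*x])-proj(b,[L]))[0].round(2))
    for n in(a,b):
        u=proj(n,[L])[0].astype(int);im=cv2.imread('pics/'+n);h=cv2.cvtColor(im,40)
        m=cv2.inRange(h,(12,110,90),(32,255,255));k=np.zeros_like(m);k[u[1]-14:u[1]+15,u[0]-13:u[0]+16]=255;m&=k
        p=np.argwhere(m)[:,::-1];d=(proj(n,[L+.006*x])-proj(n,[L]))[0];d/=np.linalg.norm(d);q=(p-u)@d
        print(n,len(p),p.mean(0).round(2),np.percentile(q,[2,50,98]).round(2))
E
```

```text
scene 6mm = [3.03 0.77]
s5.png 196 [235.12 251.43] [-1.2   4.25  9.98]
s6.png 248 [236.87 252.  ] [-0.92  6.3  13.12]
side 6mm = [ 1.47 -1.5 ]
d1.png 74 [293.11 228.91] [-0.64  2.17  5.28]
d6.png 49 [286.55 235.78] [-18.43  -7.74   2.  ]
null 6mm = [3.03 0.77]
s1.png 190 [235.3  251.77] [-0.77  4.34  9.94]
s5.png 196 [235.12 251.43] [-1.2   4.25  9.98]
```

The bar's rear edge moved 3.14 px, against 3.13 px for 6 mm, so the block is home. A brief hold check without changing the target, then hand in.

```bash
python3 - <<'E'
from h import *
for i in range(10):
    im=shot('scene','s7.png' if i==9 else None)
s=robot.observe();print(s['time'],s['tool_pos'],s['contact_force'],s['opening'])
a=cv2.imread('pics/s1.png');d=cv2.absdiff(a,im).max(2)
for n,(x0,y0,x1,y1) in dict(pitot=(328,130,360,162),cover=(314,182,346,210),tray=(308,215,370,298),detent=(152,155,180,195)).items():print(n,(d[y0:y1,x0:x1]>60).sum())
print(robot.hand_in())
E
```

```text
12.65 [ 0.55845278 -0.12409296  0.04778886] [-21.92430122  -9.36126884  12.02835057] 0.04595968313989397
pitot 0
cover 0
tray 0
detent 420
the job is handed in; nothing more can be done
None
```

The detent tester region differs, so I'm checking in the saved pictures whether that is only the arm covering it.

```bash
python3 - <<'E'
from h import *
print(onplane('s1.png',[(167,188)],0.),[proj('d6.png',[[.4,.05,.0]])])
a=cv2.imread('pics/d1.png');b=cv2.imread('pics/d6.png');print('side diff',(cv2.absdiff(a,b).max(2)[228:272,176:206]>60).sum())
A=cv2.imread('pics/s1.png')[140:205,130:200];B=cv2.imread('pics/s7.png')[140:205,130:200]
C=np.hstack([A,B,a[220:285,160:230],b[220:285,160:230]]);cv2.imwrite('pics/c7.png',cv2.resize(C,None,fx=2.8,fy=2.8))
E
```

```text
[[ 0.37512203 -0.02667718  0.        ]] [array([[185.10179528, 237.40459455]])]
side diff 0
```

View pics/c7.png

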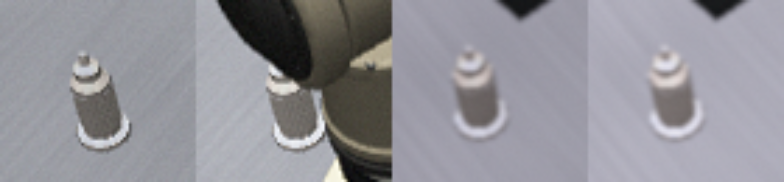

